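# Collect the turned brass feet from the catch tray

## Task

The lathe has finished two brass furniture feet (the tall ones with a wide base and a bore in the top). Take both out of the grey catch tray and set them down gently in the orange tote, standing upright on their bases, not dropped in. Leave the two offcuts (a dark square steel stub and a low plain brass disc) where they lie in the tray, and do not push the tote or the oil can about.

Things in the scene. Friction and masses are not known exactly. Their poses are not given: they have to be found in the camera images.
- foot_a: finished brass furniture foot, turned: round base flange 48 mm across, 10 mm thick; above it, from 13 mm up, a plain round neck 34 mm across to the flat top at 55 mm, with a dark 18 mm bore in the middle. 0.26 to 0.4 kg. Stands upright in the catch tray. Origin: centre of its underside; z up its axis.
- foot_b: second, identical finished brass furniture foot, turned: round base flange 48 mm across, 10 mm thick; above it, from 13 mm up, a plain round neck 34 mm across to the flat top at 55 mm, with a dark 18 mm bore in the middle. 0.26 to 0.4 kg. Stands upright in the catch tray. Origin: centre of its underside; z up its axis.
- steel_stub: offcut, bystander: dark steel square bar stub, 32 x 32 mm, 40 mm tall, standing in the tray. Origin: centre of its underside.
- brass_disc: offcut, bystander: plain brass disc, 40 mm across, 16 mm tall, no bore, lying flat in the tray. Origin: centre of its underside.
- tray: fixed grey metal tray, 290 x 290 mm outside, 40 mm tall, walls and floor 5 mm. An apron 240 mm wide slopes up from its +y wall to 420 mm from the centre, edges 130 mm high. One foot or offcut stands in each quarter, about 55 mm from the centre along x and along y, 90 mm or more between centres. Origin: centre of its underside, on the bench; inner floor 5 mm higher; x, y along its sides.
- tote: loose orange plastic tote, open on top and empty, 280 mm (its x) by 220 mm (its y) outside, walls and floor 5 mm thick, 75 mm tall with a rim 6 mm wide at most round the outside. 1.2 kg. Stands on the bench. Origin: centre of its underside; inner floor 5 mm higher; z up.
- oil_can: bystander: closed round can with a blue band, 56 mm across and 120 mm tall, standing on the bench beyond the tray and tote. Origin: centre of its underside.

How it is judged:
At the end, for the whole second after the job is handed in: Both brass feet stand at rest on the tote's floor, upright to within about 11 degrees and inside its walls; the two offcuts and the oil can are within 30 mm of where they began, the can upright, and the tote stands level within 40 mm of where it began (x of foot_a in the frame of tote between -0.125 and 0.125 m and y of foot_a in the frame of tote between -0.095 and 0.095 m and z of foot_a in the frame of tote between 0 and 0.02 m and angle between each of foot_a, foot_b, oil_can's own z axis and vertical below 0.2 rad and linear speed of each of foot_a, foot_b below 0.03 m/s and x of foot_b in the frame of tote between -0.125 and 0.125 m and y of foot_b in the frame of tote between -0.095 and 0.095 m and z of foot_b in the frame of tote between 0 and 0.02 m and distance of each of steel_stub, brass_disc, oil_can from where it was at the start of the episode below 0.03 m and distance of tote from where it was at the start of the episode below 0.04 m and angle between tote's own z axis and vertical below 0.1 rad); the robot touches nothing.
It fails at once if a foot is dropped into the tote (falls more than about 25 mm) ((x of foot_a in the frame of tote between -0.125 and 0.125 m and y of foot_a in the frame of tote between -0.095 and 0.095 m and z of foot_a in the frame of tote below 0.075 m and linear speed of foot_a above 0.7 m/s) or (x of foot_b in the frame of tote between -0.125 and 0.125 m and y of foot_b in the frame of tote between -0.095 and 0.095 m and z of foot_b in the frame of tote below 0.075 m and linear speed of foot_b above 0.7 m/s)).
It fails at once if an offcut in the tray is moved more than 30 mm (distance of any of steel_stub, brass_disc from where it was at the start of the episode above 0.03 m).
It fails at once if the oil can is shifted more than 30 mm or tipped over (distance of oil_can from where it was at the start of the episode above 0.03 m or angle between oil_can's own z axis and vertical above 0.35 rad).
It fails at once if the tote is shoved more than 40 mm (distance of tote from where it was at the start of the episode above 0.04 m).
It also fails if it takes over 64 s, if anything falls off the work surface, if the arm or the gripper's body presses on something with over 40 N, if the wrist force passes 120 N, or if a joint passes its speed limit or range.

## Robot

A 7-joint arm with a two-finger parallel gripper is mounted at the origin on the work surface. World frame = base frame: x ahead of the robot, y to its left, z up, the work surface at z = 0. Lengths are in m, angles in rad, forces in N, time in s.
With the tool pointing down it reaches from about 0.425 to 0.875 m from the base axis. Payload 4.7 kg.
Tool frame: the origin (TCP) lies at the very end of the fingers, on their centre line; the grasp point (between the pads) lies 19 mm behind it; z points along the fingers, y is the line along which they close (so a half turn about z gives the same grasp; the last joint's range is limited). The gripper opens to 85 mm and grips with 20 to 120 N. Pads are 22 mm wide; open, the fingers measure 114 mm over their backs; the gripper's body (76 mm by 85 mm) begins 54 mm behind the grasp point. The pads swing forward as they close: fully open they stand 13 mm farther back than shut.
Start: joints at [1.323, 0.321, -0.07, 1.45, 0.023, 1.371, -0.057], TCP at [0.168, -0.628, 0.231] pointing down, gripper open.
Joint ranges: [-2.86, 2.86], [-0.3, 2.09], [-1.38, 1.24], [0.06, 2.45], [-1.56, 4.7], [0.09, 2.05], [-2.69, 2.69]. Speed limits (rad/s): [2.57, 2.57, 3.14, 3.14, 3.14, 3.14, 3.14].

## Interface

Orientations are given as [roll, pitch, yaw] about the fixed x, y, z axes, in that order (R = Rz(yaw) Ry(pitch) Rx(roll)).
In Python, from station import get_state, optics, arm gives the robot as it stands.
- The arm moves only by the tool apply_moves, never from a script. Its argument "targets" is one flat list of numbers, 7 for each row, row after row: the shift along the tool's x, y, z in cm, then the turn, a rotation vector about the tool's x, y, z in rad, then the opening, from 0 (shut) to 1 (fully open). A call has 1 to 12 rows; each row is the pose to reach, as a shift and turn from the pose commanded when the call began, along the tool's axes at that moment; what a row does not reach only later rows make up. A row lasts 1/8 s, in which the tool goes at most 62.5 mm and 10.7 degrees, less where a joint would pass 70% of its speed; a pose out of reach is approached as far as the arm can. A call with a gripper value outside its range is refused whole. The fingers move at their own pace and stop on an object; the grip force is fixed at half the most. Time passes only in rows, so rows that repeat a pose let the fingers close. It gives the time, the measured TCP pose, the force, the opening and the grip force at its end, in the units of the state.
- get_state(): the state, without advancing time (a new reading comes with each control period).
- optics.grab_frame(name): name is "side" or "top"; returns a dict with "color" (384x512x3 uint8, red, green, blue), "mtx" (3x3 intrinsics, pixels), "k1" (the pictures are not rectified: a ray, as slopes to the right and down, at radius r is drawn at 1 + k1 r^2 times it, then the intrinsics apply), "pose" (4x4, takes a point from camera to world coordinates). Camera axes: x right, y down, z forward; pixel columns grow to the right and rows downward; lengths in m; the calibration is good to about 2 mm. A picture is of the moment at which its call begins. There is no depth.
- arm.sign_off(): hands the job in; it is judged then, once.
Trained networks look in a picture, given as the dict that the camera call returned (one of the last four; its "shot" number tells which), for a name from the list of things; names that differ only in an ending like _2 or _b are one class to them, and where a whole thing is asked for, a point or a joint stands for the part that bears it (a point fixed in the world has none). Each returns a list of dicts, best first, with "conf" (0 to 1); they miss things now and then, are a little off and sometimes report something else, mostly with a low value. They report only what shows in the picture. A call takes as long as a camera call.
- optics.masks_of(thing, picture): "mask" (384x512 bool, what is visible of it).
- optics.landmark_of(thing, picture): "at" ([x, y, z] in m, in world coordinates, good to about 4 mm: a listed point, or the origin of a listed thing).
The state is a dict: "time_s": time; "joint_positions": joint angles; "joint_vel": joint speeds; "effort": joint torques, N m; "tcp_pos": TCP position; "tool_rot": TCP orientation; "ft_force": force on the tool from outside, world axes, zero at the start; "ft_torque": the same for the moment, N m; "grip_width": opening from 0.0 (shut) to 1.0 (fully open); "finger_force": force on a finger pad.
Only numpy, scipy, OpenCV 4.12 (cv2) and the standard library are available. Lean on these libraries where they do the work, as an engineer would, in place of code of your own. Each camera call takes 0.05 s, during which the arm holds its last target. There are 200 camera calls.

## Working session

There is one attempt and no reset: what is moved stays moved. The work goes in short steps, Python scripts to look and compute and a tool call to move; the robot and the scene stay as the last step left them, time stands still between calls to the robot, and variables do not carry over. Pictures are saved under pics/ and viewed, at most 10 in all, crops included, and the job is handed in when it is done.

Besides the shell and the picture viewer there is one more tool, called after "Request:" as name(argument=value, ...) on one line, values as JSON. apply_moves: Moves the arm, as the interface text tells. Its arguments: {"type":"object","properties":{"targets":{"type":"array","items":{"type":"number"}}},"required":["targets"]}

```bash
mkdir -p pics
python3 - <<'E'
from station import get_state, optics, arm
import cv2,numpy as np
s=get_state();print({k:np.round(s[k],3) for k in ['time_s','tcp_pos','tool_rot','ft_force','grip_width']})
for c in ['top','side']:
    f=optics.grab_frame(c);cv2.imwrite(f'pics/{c}0.png',f['color'][:,:,::-1])
    print(c,np.round(f['pose'],3).tolist())
    for t in ['foot_a','steel_stub','brass_disc','tray','tote','oil_can']:
        print(t,[(np.round(d['at'],3).tolist(),round(d['conf'],2)) for d in optics.landmark_of(t,f)][:4])
E
```

```text
{'time_s': np.float64(0.0), 'tcp_pos': array([ 0.168, -0.627,  0.23 ]), 'tool_rot': array([-3.14 ,  0.   ,  0.262]), 'ft_force': array([ 0.27 ,  0.138, -0.082]), 'grip_width': np.float64(1.001)}
top [[0.029, -0.998, 0.059, 0.555], [-1.0, -0.029, -0.002, 0.023], [0.004, -0.059, -0.998, 0.87], [0.0, 0.0, 0.0, 1.0]]
foot_a [([0.484, 0.255, 0.007], 0.96), ([0.603, 0.251, 0.006], 0.73)]
steel_stub [([0.594, 0.154, 0.007], 0.6)]
brass_disc [([0.483, 0.159, 0.003], 0.76)]
tray [([0.536, 0.201, 0.005], 0.66)]
tote [([0.48, -0.192, -0.001], 0.82)]
oil_can [([0.787, -0.053, 0.0], 0.79)]
side [[-0.774, -0.385, 0.502, 0.179], [-0.632, 0.445, -0.634, 0.566], [0.021, -0.808, -0.588, 0.543], [0.0, 0.0, 0.0, 1.0]]
foot_a [([0.489, 0.254, 0.007], 0.88), ([0.608, 0.251, 0.007], 0.65)]
steel_stub [([0.591, 0.152, 0.004], 0.81)]
brass_disc [([0.489, 0.16, 0.001], 0.68), ([0.607, 0.251, 0.002], 0.21)]
tray [([0.537, 0.202, -0.003], 0.89)]
tote [([0.484, -0.193, -0.003], 0.76)]
oil_can [([0.784, -0.055, 0.003], 0.98)]
```

```bash
python3 -c "
import cv2
a=cv2.imread('pics/top0.png');b=cv2.imread('pics/side0.png')
cv2.imwrite('pics/both.png',cv2.resize(cv2.hconcat([a,b]),(800,300)))"
```

```text
(no output)
```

View pics/top0.png

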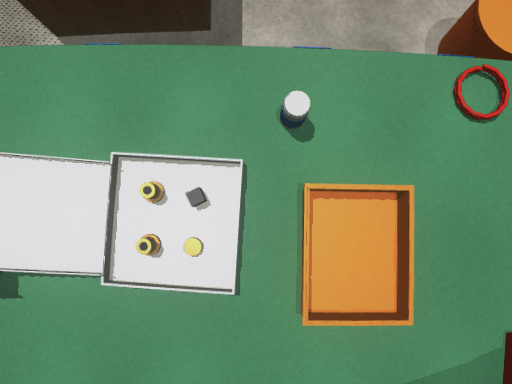

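View pics/side0.png

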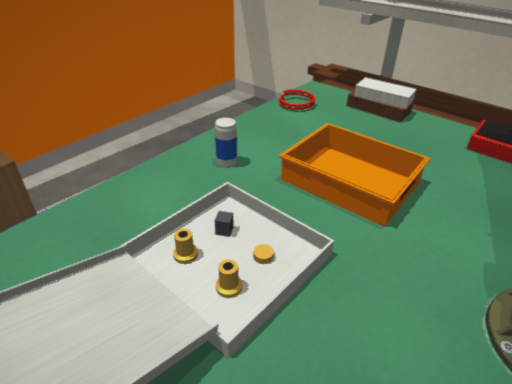

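Top view: tray is on the left with feet at about (148,244) and (151,190), the stub at (197,197) and the disc at (193,246). The tote spans (305–413, 185–325) and the can is at (295,105). The network positions agree with both views: foot_a ≈ (.486,.255), foot_b ≈ (.605,.251), tote ≈ (.482,-.192). I'll move to a waypoint and turn to yaw 0.

Request:
apply_moves(targets=[52.8,-30.2,0,0,0,0.262,0.75,52.8,-30.2,0,0,0,0.262,0.75,52.8,-30.2,0,0,0,0.262,0.75,52.8,-30.2,0,0,0,0.262,0.75,52.8,-30.2,0,0,0,0.262,0.75,52.8,-30.2,0,0,0,0.262,0.75,52.8,-30.2,0,0,0,0.262,0.75,52.8,-30.2,0,0,0,0.262,0.75,52.8,-30.2,0,0,0,0.262,0.75,52.8,-30.2,0,0,0,0.262,0.75,52.8,-30.2,0,0,0,0.262,0.75,52.8,-30.2,0,0,0,0.262,0.75])

```text
time_s: 2.2
tcp_pos: [0.5996, -0.2003, 0.2311]
tool_rot: [3.141, 0.001, -0.001]
ft_force: [-0.8, -0.6, -0.1]
grip_width: 0.744
finger_force: 0.0
```

Request:
apply_moves(targets=[-11.3,-45.5,8,0,0,0,0.75,-11.3,-45.5,8,0,0,0,0.75,-11.3,-45.5,8,0,0,0,0.75,-11.3,-45.5,8,0,0,0,0.75,-11.3,-45.5,8,0,0,0,0.75,-11.3,-45.5,8,0,0,0,0.75,-11.3,-45.5,8,0,0,0,0.75,-11.3,-45.5,8,0,0,0,0.75,-11.3,-45.5,8,0,0,0,0.75,-11.3,-45.5,8,0,0,0,0.75,-11.3,-45.5,8,0,0,0,0.75])

```text
time_s: 3.58
tcp_pos: [0.4884, 0.253, 0.1515]
tool_rot: [3.14, -0.001, -0.004]
ft_force: [0.1, 0.5, -0.8]
grip_width: 0.75
finger_force: 0.0
```

Run:
```python
from station import get_state, optics, arm
import cv2,numpy as np
for c in ['top','side']:
    f=optics.grab_frame(c);cv2.imwrite(f'pics/{c}1.png',f['color'][:,:,::-1])
    for t in ['foot_a','tote']:
        print(t,[(np.round(d['at'],3).tolist(),round(d['conf'],2)) for d in optics.landmark_of(t,f)][:4])
a=cv2.imread('pics/side1.png');b=cv2.imread('pics/top1.png')
cv2.imwrite('pics/c1.png',cv2.hconcat([cv2.resize(a[150:350,100:300],(400,400)),cv2.resize(b[120:320,60:260],(400,400))]))
print(np.round(get_state()['tcp_pos'],4))
```

```text
foot_a [([0.605, 0.25, 0.01], 0.72), ([0.485, 0.252, 0.004], 0.69)]
tote [([0.48, -0.196, 0.001], 0.83)]
foot_a [([0.488, 0.256, 0.005], 0.94), ([0.608, 0.253, 0.004], 0.61)]
tote [([0.485, -0.194, -0.002], 0.79), ([0.49, 0.256, 0.004], 0.46)]
[0.4874 0.255  0.1513]
```

View pics/c1.png

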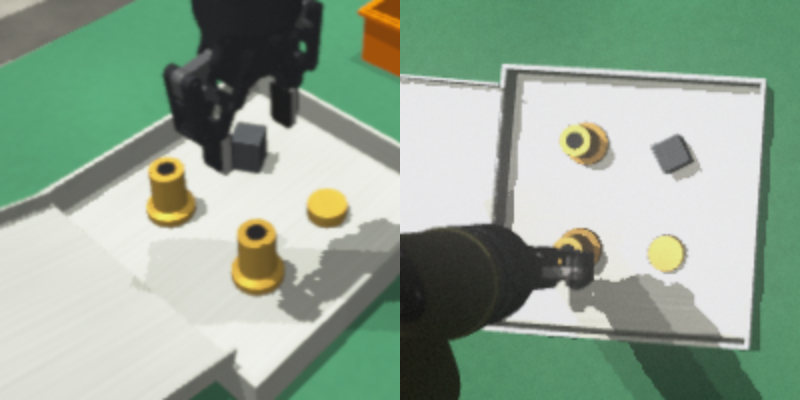

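```bash
python3 -c "
import cv2
a=cv2.imread('pics/top1.png');b=cv2.imread('pics/side1.png')
cv2.imwrite('pics/both1.png',cv2.resize(cv2.hconcat([a,b]),(800,300)))
from station import get_state;print(get_state()['joint_positions'])"
```

```text
[ 0.1061248   0.23069766 -0.71583667  1.78372613  0.16281733  1.18713186
 -2.22971021]
```

View pics/both1.png

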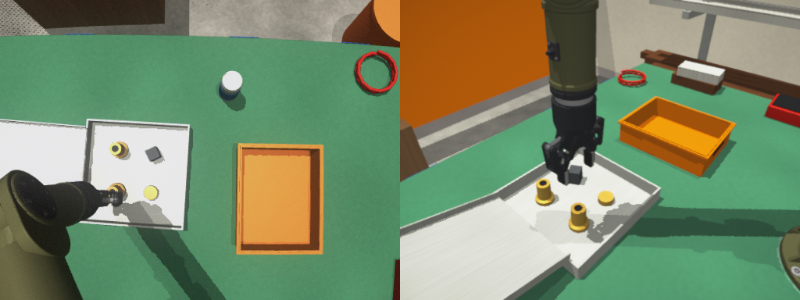

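Side view: the arm is vertical, with the gripper straight over foot_a and well clear of the apron. The other parts are untouched. Descending now.

Request:
apply_moves(targets=[0,0,3,0,0,0,0.75,0,0,6,0,0,0,0.75,0,0,8,0,0,0,0.75,0,0,9.5,0,0,0,0.75,0,0,10.5,0,0,0,0.75,0,0,11.4,0,0,0,0.75,0,0,12.1,0,0,0,0.75,0,0,12.3,0,0,0,0.75,0,0,12.3,0,0,0,0.75])

```text
time_s: 5.0
tcp_pos: [0.4873, 0.2556, 0.0284]
tool_rot: [-3.142, -0.0, -0.0]
ft_force: [-0.3, 0.6, -0.5]
grip_width: 0.75
finger_force: 0.0
```

Request:
apply_moves(targets=[0,0,0,0,0,0,0,0,0,0,0,0,0,0,0,0,0,0,0,0,0,0,0,0,0,0,0,0,0,0,0,0,0,0,0,0,0,0,0,0,0,0,0,0,-0.5,0,0,0,0,0,0,-1.5,0,0,0,0])

```text
time_s: 6.0
tcp_pos: [0.486, 0.255, 0.0425]
tool_rot: [3.141, 0.003, -0.0]
ft_force: [-0.2, -0.3, -3.3]
grip_width: 0.375
finger_force: 59.8
```

Request:
apply_moves(targets=[0,0,-3,0,0,0,0,0,0,-7,0,0,0,0,0,0,-11,0,0,0,0,0,1,-13,0,0,0,0,0.5,4,-13,0,0,0,0,1.2,8,-13,0,0,0,0,2,13,-13,0,0,0,0,2.6,18,-13,0,0,0,0,3.2,23,-13,0,0,0,0,3.8,27,-13,0,0,0,0,4.2,30,-13,0,0,0,0,4.4,31,-13,0,0,0,0])

```text
time_s: 7.5
tcp_pos: [0.53, -0.0575, 0.1723]
tool_rot: [3.141, 0.002, -0.004]
ft_force: [0.3, 0.7, -3.6]
grip_width: 0.372
finger_force: 60.1
```

Run:
```python
from station import get_state, optics
import cv2,numpy as np
fs=[]
for c in ['top','side']:
    f=optics.grab_frame(c);fs.append(f['color'][:,:,::-1])
    for t in ['foot_a','tote']:
        print(t,[(np.round(d['at'],3).tolist(),round(d['conf'],2)) for d in optics.landmark_of(t,f)][:4])
cv2.imwrite('pics/both2.png',cv2.resize(cv2.hconcat(fs),(800,300)))
s=get_state();print(s['tcp_pos'],s['joint_positions'],s['grip_width'])
```

```text
foot_a [([0.603, 0.251, 0.007], 0.63)]
tote []
foot_a [([0.532, -0.056, 0.146], 0.81), ([0.606, 0.253, 0.002], 0.63)]
tote [([0.59, 0.152, 0.008], 0.63), ([0.482, -0.194, -0.004], 0.62)]
[ 0.53092657 -0.05248292  0.17322473] [ 0.51305203  0.1425177  -0.50110475  1.80216709  0.07217732  1.21535351
 -1.57710606] 0.3728053228703255
```

View pics/both2.png

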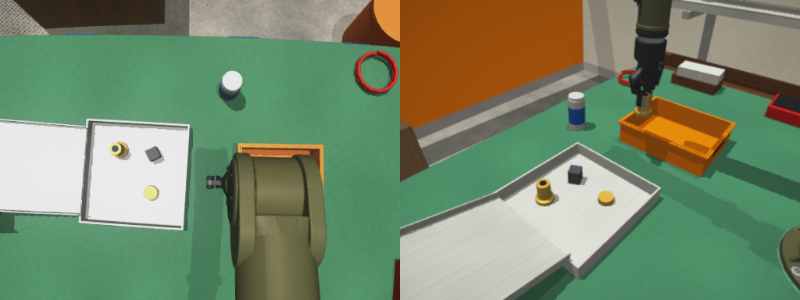

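The foot hangs upright in the gripper and everything else is in place. Next I'll move it over the tote and lower it.

Request:
apply_moves(targets=[0.4,4,0,0,0,0,0,0.9,8,0,0,0,0,0,1.2,11.5,0,0,0,0,0,1.4,13.5,0,0,0,0,0,1.4,14,0,0,0,0,0,1.4,14,2,0,0,0,0,1.4,14,5,0,0,0,0,1.4,14,8,0,0,0,0,1.4,14,10.5,0,0,0,0,1.4,14,12.5,0,0,0,0,1.4,14,13.3,0,0,0,0,1.4,14,13.3,0,0,0,0])

```text
time_s: 9.3
tcp_pos: [0.5451, -0.194, 0.0402]
tool_rot: [-3.141, 0.0, 0.0]
ft_force: [1.2, -0.5, -4.2]
grip_width: 0.373
finger_force: 60.4
```

Request:
apply_moves(targets=[0,0,0.4,0,0,0,0,0,0,0.8,0,0,0,0,0,0,1.05,0,0,0,0,0,0,1.15,0,0,0,0,0,0,1.15,0,0,0,0,0,0,1.15,0,0,0,0])

```text
time_s: 10.05
tcp_pos: [0.5451, -0.1946, 0.0289]
tool_rot: [3.141, -0.0, -0.0]
ft_force: [-1.4, 0.6, -3.2]
grip_width: 0.373
finger_force: 60.5
```

Request:
apply_moves(targets=[0,0,0.05,0,0,0,0,0,0,0.1,0,0,0,0,0,0,0.1,0,0,0,0])

```text
time_s: 10.42
tcp_pos: [0.5452, -0.1946, 0.0289]
tool_rot: [3.141, -0.0, -0.0]
ft_force: [-4.1, 0.8, 4.9]
grip_width: 0.375
finger_force: 61.0
```

Contact shows: the force changed from -3.3 to +4.9 N. Release and rise.

Request:
apply_moves(targets=[0,0,0.1,0,0,0,0.5,0,0,0.1,0,0,0,0.7,0,0,0.1,0,0,0,0.75,0,0,0,0,0,0,0.75,0,0,-2,0,0,0,0.75,0,0,-6,0,0,0,0.75,0,0,-11,0,0,0,0.75,0,0,-14,0,0,0,0.75,0,0,-14,0,0,0,0.75])

```text
time_s: 11.55
tcp_pos: [0.5473, -0.195, 0.1725]
tool_rot: [3.138, -0.007, -0.0]
ft_force: [0.8, 0.2, -0.2]
grip_width: 0.749
finger_force: 0.0
```

Request:
apply_moves(targets=[0.6,-5,0,0,0,0,0.75,6,-44.6,0,0,0,0,0.75,6,-44.6,0,0,0,0,0.75,6,-44.6,0,0,0,0,0.75,6,-44.6,0,0,0,0,0.75,6,-44.6,0,0,0,0,0.75,6,-44.6,0,0,0,0,0.75,6,-44.6,0,0,0,0,0.75,6,-44.6,0,0,0,0,0.75,6,-44.6,0,0,0,0,0.75,6,-44.6,0,0,0,0,0.75])

```text
time_s: 12.92
tcp_pos: [0.6056, 0.2491, 0.1676]
tool_rot: [3.14, 0.0, -0.003]
ft_force: [0.8, -0.2, 0.1]
grip_width: 0.749
finger_force: 0.0
```

Run:
```python
from station import get_state, optics
import cv2,numpy as np
fs=[]
for c in ['top','side']:
    f=optics.grab_frame(c);fs.append(f['color'][:,:,::-1])
    for t in ['foot_a','tote']:
        print(t,[(np.round(d['at'],3).tolist(),round(d['conf'],2)) for d in optics.landmark_of(t,f)][:4])
cv2.imwrite('pics/both3.png',cv2.resize(cv2.hconcat(fs),(800,300)))
s=get_state();print(s['tcp_pos'],s['joint_positions'])
```

```text
foot_a [([0.602, 0.249, 0.007], 0.64), ([0.544, -0.197, 0.003], 0.63)]
tote [([0.483, -0.194, 0.0], 0.83)]
foot_a [([0.604, 0.253, 0.007], 0.86), ([0.548, -0.196, 0.004], 0.69)]
tote [([0.482, -0.195, -0.003], 0.94)]
[0.60526352 0.25093875 0.16790983] [ 0.03431946  0.43420603 -0.61698357  1.50164992  0.25660424  1.28735242
 -2.18249966]
```

View pics/both3.png

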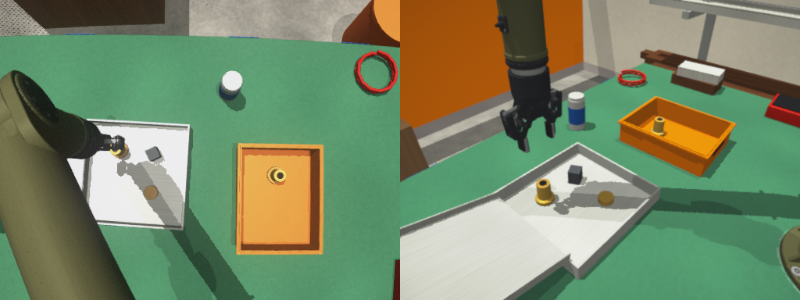

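The first foot stands upright in the tote at top-view (278,176) in the half-scale picture. The gripper is above the second foot, with offsets under 2 mm.

Request:
apply_moves(targets=[0,0,4,0,0,0,0.75,0,0,8,0,0,0,0.75,0,0,10.5,0,0,0,0.75,0,0,12.2,0,0,0,0.75,0,0,13.2,0,0,0,0.75,0,0,13.8,0,0,0,0.75,0,0,14,0,0,0,0.75,0,0,14,0,0,0,0.75])

```text
time_s: 14.22
tcp_pos: [0.6055, 0.2516, 0.0284]
tool_rot: [-3.141, -0.001, -0.0]
ft_force: [-0.7, -0.1, -0.7]
grip_width: 0.749
finger_force: 0.0
```

Request:
apply_moves(targets=[0,0,0,0,0,0,0,0,0,0,0,0,0,0,0,0,0,0,0,0,0,0,0,0,0,0,0,0,0,0,0,0,0,0,0,0,0,0,0,0,0,0])

```text
time_s: 14.98
tcp_pos: [0.6055, 0.252, 0.0285]
tool_rot: [-3.141, -0.001, -0.0]
ft_force: [0.2, 0.5, 5.7]
grip_width: 0.375
finger_force: 59.8
```

Request:
apply_moves(targets=[0,0,-0.5,0,0,0,0,0,0,-2,0,0,0,0,0,0,-5,0,0,0,0,0,0,-9,0,0,0,0,0,0,-12.5,0,0,0,0,-0.4,1,-14.5,0,0,0,0,-1.6,4,-14.5,0,0,0,0,-3.1,8,-14.5,0,0,0,0,-5.1,13,-14.5,0,0,0,0,-7,18,-14.5,0,0,0,0,-8.6,22,-14.5,0,0,0,0,-9.4,24,-14.5,0,0,0,0])

```text
time_s: 16.48
tcp_pos: [0.5089, 0.0075, 0.1721]
tool_rot: [3.14, 0.002, -0.005]
ft_force: [0.8, 0.8, -4.0]
grip_width: 0.37
finger_force: 60.2
```

Request:
apply_moves(targets=[-0.8,2,0,0,0,0,0,-2.4,6,0,0,0,0,0,-4.1,10.5,0,0,0,0,0,-5.9,15,0,0,0,0,0,-7.3,18.5,0,0,0,0,0,-8,20.3,0,0,0,0,0,-8.1,20.6,0,0,0,0,0,-8.1,20.6,0,0,0,0,0])

```text
time_s: 17.48
tcp_pos: [0.4298, -0.1937, 0.1726]
tool_rot: [-3.141, 0.0, 0.0]
ft_force: [1.4, -0.8, -3.9]
grip_width: 0.373
finger_force: 60.3
```

Request:
apply_moves(targets=[0,0,2,0,0,0,0,0,0,5,0,0,0,0,0,0,8,0,0,0,0,0,0,10.5,0,0,0,0,0,0,12.2,0,0,0,0,0,0,13.2,0,0,0,0,0,0,13.8,0,0,0,0,0,0,14.1,0,0,0,0,0,0,14.3,0,0,0,0,0,0,14.35,0,0,0,0,0,0,14.35,0,0,0,0])

```text
time_s: 18.85
tcp_pos: [0.4302, -0.1946, 0.0296]
tool_rot: [3.141, -0.0, -0.0]
ft_force: [0.5, 0.2, -4.0]
grip_width: 0.374
finger_force: 60.3
```

Request:
apply_moves(targets=[0,0,0.05,0,0,0,0,0,0,0.1,0,0,0,0,0,0,0.1,0,0,0,0])

```text
time_s: 19.23
tcp_pos: [0.4301, -0.1945, 0.0284]
tool_rot: [3.141, -0.0, -0.0]
ft_force: [0.0, 1.2, -2.4]
grip_width: 0.374
finger_force: 60.4
```

Request:
apply_moves(targets=[0,0,0.06,0,0,0,0,0,0,0.06,0,0,0,0])

```text
time_s: 19.48
tcp_pos: [0.4302, -0.1946, 0.0284]
tool_rot: [3.141, 0.0, -0.0]
ft_force: [-3.2, 0.1, 5.4]
grip_width: 0.371
finger_force: 60.9
```

Contact. Release, then rise and back away.

Request:
apply_moves(targets=[0,0,0,0,0,0,0.5,0,0,0,0,0,0,0.7,0,0,0,0,0,0,0.75,0,0,0,0,0,0,0.75,0,0,-2,0,0,0,0.75,0,0,-6,0,0,0,0.75,0,0,-11,0,0,0,0.75,0,0,-16,0,0,0,0.75,5,-10,-16,0,0,0,0.75,10,-20,-16,0,0,0,0.75,10,-20,-16,0,0,0,0.75,10,-20,-16,0,0,0,0.75])

```text
time_s: 20.98
tcp_pos: [0.5309, 0.0093, 0.1879]
tool_rot: [-3.141, -0.001, 0.004]
ft_force: [0.0, 0.8, 0.7]
grip_width: 0.751
finger_force: 0.0
```

Request:
apply_moves(targets=[2,-15,0,0,0,0,0.75,2,-15,0,0,0,0,0.75,2,-15,0,0,0,0,0.75,2,-15,0,0,0,0,0.75,2,-15,0,0,0,0,0.75,2,-15,0,0,0,0,0.75])

```text
time_s: 21.72
tcp_pos: [0.5504, 0.1534, 0.1876]
tool_rot: [3.141, 0.0, -0.003]
ft_force: [0.2, 0.0, 0.5]
grip_width: 0.75
finger_force: 0.0
```

Run:
```python
from station import get_state, optics
import cv2,numpy as np
fs=[]
for c in ['top','side']:
    f=optics.grab_frame(c);fs.append(f['color'][:,:,::-1])
    for t in ['foot_a','tote','steel_stub','brass_disc','oil_can']:
        print(t,[(np.round(d['at'],3).tolist(),round(d['conf'],2)) for d in optics.landmark_of(t,f)][:4])
cv2.imwrite('pics/both4.png',cv2.resize(cv2.hconcat(fs),(800,300)))
```

```text
foot_a [([0.542, -0.2, 0.005], 0.91), ([0.428, -0.196, 0.008], 0.85)]
tote [([0.48, -0.195, -0.0], 0.88)]
steel_stub [([0.596, 0.155, 0.007], 0.5)]
brass_disc [([0.482, 0.159, 0.005], 0.67)]
oil_can [([0.784, -0.053, 0.001], 0.82)]
foot_a [([0.432, -0.193, 0.003], 0.79), ([0.545, -0.196, 0.002], 0.63)]
tote [([0.483, -0.193, -0.003], 0.87)]
steel_stub [([0.592, 0.152, 0.006], 0.97)]
brass_disc [([0.489, 0.162, 0.0], 0.58)]
oil_can [([0.782, -0.054, 0.006], 0.62)]
```

View pics/both4.png

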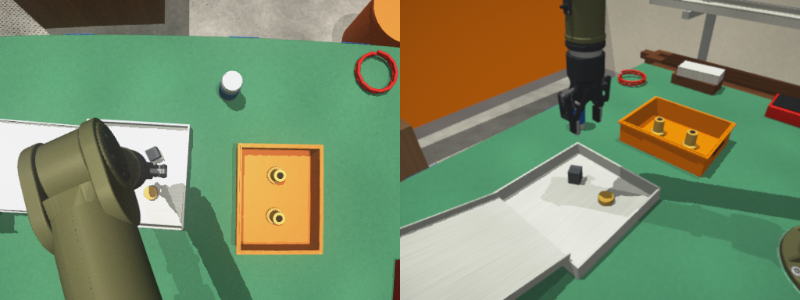

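Both feet stand upright in the tote at top-view (278,176) and (278,218). The offcuts, can and tote have not moved, and the arm is clear.

```bash
python3 -c "
from station import arm;print(arm.sign_off())"
```

```text
the job is handed in; nothing more can be done
None
```

Job handed in at about 22 s: the last pictures show both brass feet upright on the tote's floor and the offcuts, oil can and tote where they began; sign-off returned no verdict.

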